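Pack the takeaway carrier and draw up its handle

ROBOT

A 6-joint arm with a two-finger parallel gripper is mounted at the origin on the work surface. World frame = base frame: x ahead of the robot, y to its left, z up, the work surface at z = 0. Lengths are in m, angles in rad, forces in N, time in s.
With the tool pointing down it reaches from about 0.3 to 0.775 m from the base axis. Payload 14.6 kg.
Tool frame: the origin (TCP) lies midway between the tips of the shut fingers; the grasp point (between the pads) lies 19 mm behind it; z points along the fingers, y is the line along which they close (so a half turn about z gives the same grasp; the last joint's range is limited). The gripper opens to 94 mm and grips with 3 to 60 N. Pads are 16 mm wide; open, the fingers measure 119 mm over their backs; the gripper's body (75 mm by 177 mm) begins 78 mm behind the grasp point.
Start: joints at [-0.067, 0.3, 1.521, -0, 1.321, -0.067], TCP at [0.55, -0, 0.205] pointing down, gripper open.
Joint ranges: [-3.03, 3.03], [-0.79, 2.21], [0.23, 2.52], [-1.04, 4.18], [0, 3.07], [-2.55, 2.55]. Speed limits (rad/s): [2.22, 2.22, 2.57, 3.14, 3.14, 3.14].

INTERFACE

Orientations are given as [roll, pitch, yaw] about the fixed x, y, z axes, in that order (R = Rz(yaw) Ry(pitch) Rx(roll)).
In Python, from station import ctrl gives the robot as it stands. The module is installed in compiled form; this text tells all that it offers.
- The arm moves only by the tool servo_tool, never from a script. Its argument "plan" is a list of rows, each a list of 7 numbers: the opening in per cent of the stroke, from 0 (shut) to 100 (fully open), then the shift along the tool's x, y, z in m, then the turn, a rotation vector about the tool's x, y, z in rad. A call has exactly 8 rows; each row shifts and turns the commanded pose from where the row before left it, along the tool's axes as they then stand; what a row does not reach is not made up. A row lasts 1/8 s, in which the tool goes at most 62.5 mm and 10.7 degrees, less where a joint would pass 70% of its speed; a pose out of reach is approached as far as the arm can. A call with a gripper value outside its range is refused whole. The fingers move at their own pace and stop on an object; "force" is the grip in N (left out, the last holds). Time passes only in rows, so rows that do not move let the fingers close, or fill a call up. It gives the time, the measured TCP pose, the force, the opening and the grip force at its end, in the units of the state.
- ctrl.get_obs(): the state, without advancing time (a new reading comes with each control period).
- ctrl.camera(name): name is "scene" or "side" or "wrist"; returns a dict with "pixels" (400x640x3 uint8, red, green, blue), "z_map" (400x640 float32, m along the optical axis (not along the pixel's ray), 0 where there is no reading), "mtx" (3x3 intrinsics, pixels), "pose" (4x4, takes a point from camera to world coordinates). Camera axes: x right, y up, looking along -z (the intrinsics and any distortion apply to the point x, -y, -z); pixel columns grow to the right and rows downward; lengths in m; the calibration is good to about 2 mm. The wrist camera is an equidistant fisheye: a pixel r from the principal point sees the ray r / f radians off the axis. A picture is of the moment at which its call begins.
- ctrl.hand_in(): hands the job in; it is judged then, once.
The state is a dict: "time_s": time; "qpos": joint angles; "joint_vel": joint speeds; "tau": joint torques, N m; "ee_pos": TCP position; "eef_rot": TCP orientation; "force": force on the tool from outside, world axes, zero at the start; "moment": the same for the moment, N m; "grip_width": finger opening in m; "grip_force": force on a finger pad.
Only numpy, scipy, OpenCV 4.12 (cv2) and the standard library are available. Lean on these libraries where they do the work, as an engineer would, in place of code of your own. Each camera call takes 0.05 s, during which the arm holds its last target. There are 200 camera calls.

TASK

Finish the layer on the takeaway carrier: set the two loose gable cartons flat on its two empty places, so that the four cartons run pinwheel fashion around the post, each at right angles to its neighbours. Then squeeze the release button in the side of the carry handle, and with the button kept pressed pull the handle straight up, past its first stop to the second, which is the end of its travel. Finish while still holding the handle up there, with the button squeezed; leave the packed cartons in their places and do not disturb the other things on the counter.

Things in the scene. Friction and masses are not known exactly. Their poses are not given: they have to be found in the camera images.
- carrier: Grey slab 200 x 200 x 15, fixed, with a steel tube (22 across, top 102 above the counter) in its middle, from which the carry handle telescopes. Origin: centre of the underside, z up, x and y along the edges. Pinwheel of carton centres: (-34, -60) and (34, 60), length along carrier x, already packed; (60, -34) and (-60, 34), length along y, empty. Gaps between cartons 6.
- place_1 (a point): Centre of the first empty place, on the slab's top face, 15 above the counter; the carton's length runs along the carrier's y.
- place_2 (a point): Centre of the second empty place, likewise; either carton may go on either place.
- carton_1: Plain brown takeaway gable carton, rigid, 0.13 to 0.25 kg: body 114 (own x) x 62 (own y), walls 45 high, roof rising to 54 in the middle, and on it an upright carrying fin to grip, 64 long (along x), 10 thick (across y), its top 90 above the underside. Origin: centre of the underside, z up. Stands loose on the counter.
- carton_2: Plain brown takeaway gable carton, rigid, 0.13 to 0.25 kg: body 114 (own x) x 62 (own y), walls 45 high, roof rising to 54 in the middle, and on it an upright carrying fin to grip, 64 long (along x), 10 thick (across y), its top 90 above the underside. Origin: centre of the underside, z up. Stands loose on the counter.
- packed_1: Plain brown takeaway gable carton, rigid, 0.13 to 0.25 kg: body 114 (own x) x 62 (own y), walls 45 high, roof rising to 54 in the middle, and on it an upright carrying fin to grip, 64 long (along x), 10 thick (across y), its top 90 above the underside. Origin: centre of the underside, z up. Already packed on the carrier, loose.
- packed_2: Plain brown takeaway gable carton, rigid, 0.13 to 0.25 kg: body 114 (own x) x 62 (own y), walls 45 high, roof rising to 54 in the middle, and on it an upright carrying fin to grip, 64 long (along x), 10 thick (across y), its top 90 above the underside. Origin: centre of the underside, z up. Already packed on the carrier, loose.
- handle_grip (a point): Centre of the carry handle's grip, a black block 30 (carrier x) x 22 (carrier y) x 32 high, on a 15 mm bright tube; 128 above the counter with the handle home (the grip's top is at 144, above the tops of the packed cartons' fins, at 105).
- button_face (a point): Centre of the outer face of the release button, a grey plate 24 x 24 standing 7 out of the grip's face on the carrier's -y side, level with the grip's centre. Fingers closed across the grip along the carrier's y press it in; grip and button together are then 23 thick (29 before).
- release_button (a joint): How far the button is pressed in, m: 0 out, 0.006 fully in. Its spring needs 2 N to start and 6 N to go fully in. It frees the handle at about 0.004.
- carry_handle (a joint): How far the handle is drawn up, m: 0 home, about 0.045 first stop, 0.09 second stop (end of travel). With the button out a catch blocks the handle at home and again at the first stop; with the button in it slides past. A spring, its weight and friction pull it back with 5 to 7 N: let go at the top, it drops back some 25 mm onto the catch.
- tin: Bystander: low tin, 52 across, 62 high. Origin: centre of the underside.
- cup: Bystander: white cup, 68 across, 75 high. Origin: centre of the underside.
- sponge: Bystander: orange sponge block, 110 x 65 x 30. Origin: centre of the underside.
- soap: Bystander: white jar, 72 across, 130 high. Origin: centre of the underside.
There are look-alikes about, which are no part of the job. What is shaped like the carton_1 but yellow is not meant.

How it is judged:
On the way, in this order (a step that is already met when the one before it is completed fails the run):
1. the pinwheel layer is complete, both cartons let go, the handle still home (((horizontal distance between carton_1 and place_1 below 0.014 m and z of carton_1 in the frame of carrier between 0.009 and 0.022 m and angle between the x axis of each of carton_1, carton_2 and the y axis of carrier, either way round below 0.17 rad and angle between each of carton_1, carton_2's own z axis and vertical below 0.12 rad and horizontal distance between carton_2 and place_2 below 0.014 m and z of carton_2 in the frame of carrier between 0.009 and 0.022 m) or (horizontal distance between carton_1 and place_2 below 0.014 m and z of carton_1 in the frame of carrier between 0.009 and 0.022 m and angle between the x axis of each of carton_1, carton_2 and the y axis of carrier, either way round below 0.17 rad and angle between each of carton_1, carton_2's own z axis and vertical below 0.12 rad and horizontal distance between carton_2 and place_1 below 0.014 m and z of carton_2 in the frame of carrier between 0.009 and 0.022 m)) and x of packed_1 in the frame of carrier between -0.048 and -0.02 m and y of packed_1 in the frame of carrier between -0.074 and -0.046 m and angle between the x axis of each of packed_1, packed_2 and the x axis of carrier, either way round below 0.17 rad and angle between each of packed_1, packed_2's own z axis and vertical below 0.12 rad and z of each of packed_1, packed_2 in the frame of carrier below 0.022 m and x of packed_2 in the frame of carrier between 0.02 and 0.048 m and y of packed_2 in the frame of carrier between 0.046 and 0.074 m and contact force between each of carton_1, carton_2 and the arm below 0.3 N and contact force between each of carton_1, carton_2 and the fingers below 0.3 N and value of joint carry_handle below 0.01 m), for 0.2 s.
2. the button is pressed in while the handle is home (value of joint release_button above 0.0045 m and value of joint carry_handle below 0.02 m), for 0.02 s.
3. the handle is drawn up to its second stop (value of joint carry_handle above 0.083 m), for 0.2 s.
At the end, for the whole second after the job is handed in: All four cartons stand flat on the carrier within 14 mm and 0.17 rad of their pinwheel places; the handle is at its second stop (drawn more than 83 of 90 mm), held there by the fingers (more than 3 N) with the button pressed in more than 4.5 of 6 mm (((horizontal distance between carton_1 and place_1 below 0.014 m and z of carton_1 in the frame of carrier between 0.009 and 0.022 m and angle between the x axis of each of carton_1, carton_2 and the y axis of carrier, either way round below 0.17 rad and angle between each of carton_1, carton_2's own z axis and vertical below 0.12 rad and horizontal distance between carton_2 and place_2 below 0.014 m and z of carton_2 in the frame of carrier between 0.009 and 0.022 m) or (horizontal distance between carton_1 and place_2 below 0.014 m and z of carton_1 in the frame of carrier between 0.009 and 0.022 m and angle between the x axis of each of carton_1, carton_2 and the y axis of carrier, either way round below 0.17 rad and angle between each of carton_1, carton_2's own z axis and vertical below 0.12 rad and horizontal distance between carton_2 and place_1 below 0.014 m and z of carton_2 in the frame of carrier between 0.009 and 0.022 m)) and x of packed_1 in the frame of carrier between -0.048 and -0.02 m and y of packed_1 in the frame of carrier between -0.074 and -0.046 m and angle between the x axis of each of packed_1, packed_2 and the x axis of carrier, either way round below 0.17 rad and angle between each of packed_1, packed_2's own z axis and vertical below 0.12 rad and z of each of packed_1, packed_2 in the frame of carrier below 0.022 m and x of packed_2 in the frame of carrier between 0.02 and 0.048 m and y of packed_2 in the frame of carrier between 0.046 and 0.074 m and value of joint carry_handle above 0.083 m and value of joint release_button above 0.0045 m and contact force between carry_handle and the fingers above 3 N); the arm keeps its last pose, push and grip.
It fails at once if another thing on the counter is shifted by more than 30 mm or knocked over (distance of any of tin, cup, sponge, soap from where it was at the start of the episode above 0.03 m or angle between any of tin, cup, sponge, soap's own z axis and vertical above 0.4 rad).
It also fails if it takes over 64 s, if anything falls off the work surface, if the arm or the gripper's body presses on something with over 40 N, if the wrist force passes 120 N, or if a joint passes its speed limit or range.

## Working session

There is one attempt and no reset: what is moved stays moved. The work goes in short steps, Python scripts to look and compute and a tool call to move; the robot and the scene stay as the last step left them, time stands still between calls to the robot, and variables do not carry over. Pictures are saved under pics/ and viewed, at most 10 in all, crops included, and the job is handed in when it is done.

Besides the shell and the picture viewer there is one more tool, called after "Emit:" by a JSON object that holds its "op" and its "data", one argument or row to a line. servo_tool: Moves the arm, as the interface text tells. Its arguments: {"type":"object","properties":{"plan":{"type":"array","items":{"type":"array","items":{"type":"number"}}},"force":{"type":"number"}},"required":["plan"]}

```bash
mkdir -p pics; cat > h.py <<'E'
import numpy as np, cv2
from station import ctrl
def snap(n,f):
    c=ctrl.camera(n); cv2.imwrite('pics/'+f,c['pixels'][:,:,::-1]); return c
def cloud(c):
    # world points for pinhole cams from z_map
    K=c['mtx']; z=c['z_map']; v,u=np.mgrid[:z.shape[0],:z.shape[1]]
    x=(u-K[0,2])/K[0,0]*z; y=(v-K[1,2])/K[1,1]*z
    P=np.stack([x,-y,-z,np.ones_like(z)],-1)@c['pose'].T
    return P[...,:3]
E
python3 - <<'E'
from h import *
o=ctrl.get_obs(); print(o)
a=snap('scene','s1.png'); b=snap('side','d1.png')
np.savez('s1.npz',p=a['pixels'],P=cloud(a),z=a['z_map']);np.savez('d1.npz',p=b['pixels'],P=cloud(b),z=b['z_map'])
for c in(a,b):print(c['mtx'],c['pose'].round(3),{k for k in c})
cv2.imwrite('pics/both1.png',cv2.resize(np.vstack([a['pixels'],b['pixels']])[:,:,::-1],(480,600)))
E
```

```text
{'time_s': 0.0, 'qpos': array([-6.65989095e-02,  3.00449972e-01,  1.52160597e+00,  1.94716506e-05,
        1.32068726e+00, -6.66001949e-02]), 'joint_vel': array([ 0.00130149,  0.00061243, -0.00036376, -0.00029354,  0.00157198,
        0.00011115]), 'tau': array([-1.53750298e-03, -5.31805658e+01, -3.52735734e+01,  7.07558286e-02,
        2.43994006e-02, -4.79655944e-05]), 'ee_pos': array([5.49730484e-01, 2.07595218e-05, 2.04887390e-01]), 'eef_rot': array([-3.14044591e+00, -9.53885824e-05,  1.57079273e+00]), 'force': array([ 0.16946993, -0.02233629, -0.25429205]), 'moment': array([-0.01090827,  0.01925363, -0.01985664]), 'grip_force': 0.0, 'grip_width': 0.09409036663693772}
[[468.09422356   0.         322.12097755]
 [  0.         468.09422356 200.01627461]
 [  0.           0.           1.        ]] [[-0.263 -0.743  0.615  1.313]
 [ 0.965 -0.194  0.179  0.201]
 [-0.014  0.64   0.768  1.068]
 [ 0.     0.     0.     1.   ]] {'z_map', 'pixels', 'mtx', 'pose'}
[[462.15747788   0.         323.62828623]
 [  0.         462.15747788 194.72228998]
 [  0.           0.           1.        ]] [[ 0.976  0.151 -0.155  0.315]
 [-0.216  0.726 -0.653 -1.008]
 [ 0.014  0.671  0.741  1.219]
 [ 0.     0.     0.     1.   ]] {'z_map', 'pixels', 'mtx', 'pose'}
```

View pics/s1.png

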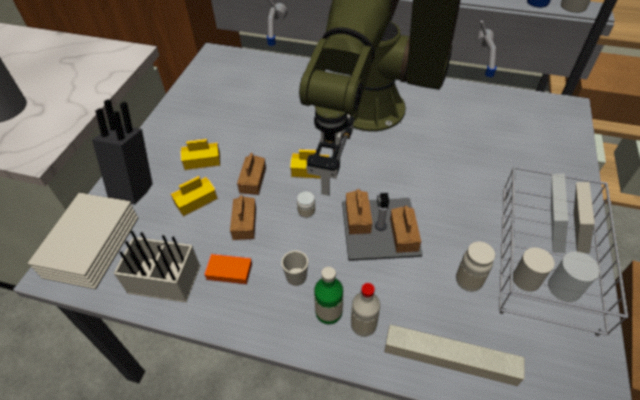

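View pics/d1.png

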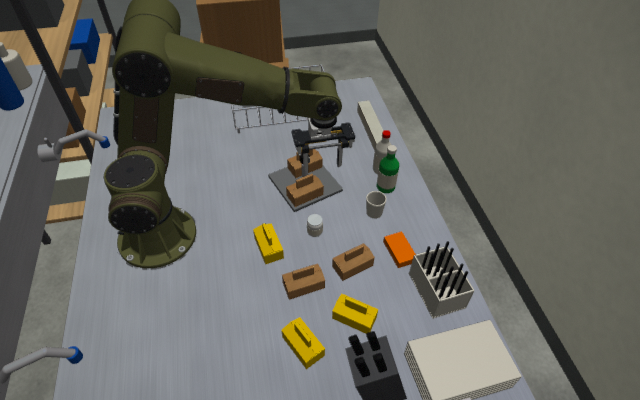

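Scene view: loose brown cartons at about (252,173) and (243,217), carrier centred near (380,228), packed cartons at (358,211) and (405,228). The yellow ones are look-alikes.

```bash
cat > m.py <<'E'
from h import *
def brown(p):
    h=cv2.cvtColor(p,cv2.COLOR_RGB2HSV); return ((h[...,0]<16)&(h[...,1]>90)&(h[...,1]<215)&(h[...,2]>50)).astype(np.uint8)
def rect(X): (c,s,a)=cv2.minAreaRect(X[:,:2].astype(np.float32)*1000); return np.round(c,1),np.round(s,1),round(a,1)
if __name__=='__main__':
  for f in('s1.npz','d1.npz'):
    d=np.load(f);p,P=d['p'],d['P'];print(f)
    n,l,st,_=cv2.connectedComponentsWithStats(brown(p))
    for i in range(1,n):
        m=(l==i)&(d['z']>0)
        if m.sum()<150: continue
        X=P[m]
        if not(abs(X[:,1].mean())<.6 and .2<X[:,0].mean()<.9): continue
        X=X[X[:,2]<.2]
        t=np.percentile(X[:,2],99.5)
        F=X[X[:,2]>t-.025]
        print(st[i],'top',t.round(3),'fin',len(F),rect(F),'all',rect(X[X[:,2]>.012]))
        vals=F[:,:2]-F[:,:2].mean(0);w,v=np.linalg.eigh(vals.T@vals);print('  mean',F.mean(0).round(4),'ang',np.degrees(np.arctan2(v[1,1],v[0,1])).round(1))
    g=(np.abs(P[...,2]-.015)<.006)&(p.max(-1)<110)&(d['z']>0)&(P[...,0]>.3)&(P[...,0]<.85)&(abs(P[...,1])<.5)
    n,l,st,_=cv2.connectedComponentsWithStats(cv2.morphologyEx(g.astype(np.uint8),cv2.MORPH_OPEN,np.ones((3,3))))
    for i in range(1,n):
        if st[i,4]>100: print('slab',st[i],rect(P[l==i]))
    dk=(P[...,2]>.12)&(P[...,2]<.16)&(d['z']>0)&(P[...,0]>.4)&(P[...,0]<.75)&(P[...,1]>.03)&(P[...,1]<.4)
    n,l,st,_=cv2.connectedComponentsWithStats(dk.astype(np.uint8))
    for i in range(1,n):
        if st[i,4]>20: print('z.12-.16',st[i],rect(P[l==i]),P[l==i].mean(0).round(4),P[l==i][:,2].max())
E
python3 m.py
```

```text
s1.npz
[238 153  27  41 588] top 0.091 fin 81 (array([ 437.5, -273.9]), array([61.2, 12.2]), 8.6) all (array([ 433.6, -276.1]), array([124.4,  65.9]), 7.7)
  mean [ 0.4406 -0.2727  0.0826] ang -172.3
[346 190  26  44 787] top 0.106 fin 84 (array([508.8,  71.4]), array([62. , 10.2]), 19.6) all (array([506.9,  71.2]), array([120.7,  62.5]), 18.5)
  mean [0.5154 0.0732 0.0983] ang -160.3
[230 196  25  44 747] top 0.091 fin 90 (array([ 599.8, -237.9]), array([64.2, 10.5]), 18.3) all (array([ 598.2, -238.6]), array([119.2,  63.3]), 18.0)
  mean [ 0.6038 -0.2355  0.0832] ang -163.8
[391 206  30  46 850] top 0.106 fin 100 (array([534.3, 206.3]), array([65.5, 10.1]), 17.6) all (array([512.8, 199.1]), array([163. ,  62.2]), 18.3)
  mean [0.5387 0.2064 0.0979] ang -160.8
[204 254  48  30 179] top 0.031 fin 116 (array([ 757. , -219.2]), array([ 69., 111.]), 7.5) all (array([ 756.7, -219.3]), array([ 68.8, 110.7]), 7.7)
  mean [ 0.7591 -0.2163  0.0197] ang 101.9
slab [ 347  199   63   61 1490] (array([522.2, 130.7]), array([242.4, 149.6]), 1.1)
slab [371 200   8  22 128] (array([465.9, 111.2]), 
[... 449 characters left out ...]
0387 0.0468] ang -173.3
[333 244  37  20 171] top 0.093 fin 62 (array([ 594.4, -247.1]), array([65. , 12.2]), 21.6) all (array([ 589.4, -235.3]), array([113.5,  36.7]), 16.3)
  mean [ 0.5916 -0.2485  0.0803] ang -162.2
[285 278  40  21 200] top 0.047 fin 107 (array([ 431.7, -307.8]), array([ 29.9, 115.4]), 88.9) all (array([ 431.8, -307.8]), array([ 29.9, 115.6]), 88.9)
  mean [ 0.4325 -0.3105  0.0331] ang -173.4
slab [312 167  30  31 384] (array([576.4, 117.5]), array([ 88. , 137.2]), 18.8)
slab [269 168  25  25 335] (array([443.5, 152.7]), array([ 80.6, 112. ]), 19.7)
z.12-.16 [299 154   4   9  28] (array([501.6, 128.5]), array([21.3, 10.7]), 79.5) [0.5026 0.1285 0.1368] 0.1480846326724734
```

```bash
cat > plan.py <<'E'
# usage: plan.py x y z theta_deg n  -> rows (shift mm->m, turn) from the measured pose, tool kept pointing down
import sys; from h import *
from scipy.spatial.transform import Rotation as Ro
x,y,z,th,n=map(float,sys.argv[1:6]); n=int(n)
o=ctrl.get_obs(); R=Ro.from_euler('xyz',o['eef_rot']); p=o['ee_pos']
T=Ro.from_euler('xyz',[np.pi,0,np.radians(th)])
rv=(R.inv()*T).as_rotvec()
print('t',o['time_s'],'pos',p.round(4),'rv',rv.round(3),'per-row dist',np.linalg.norm(np.array([x,y,z])-p)/n,'deg',np.degrees(np.linalg.norm(rv))/n)
for i in range(n):
    Ri=R*Ro.from_rotvec(rv*i/n)
    d=Ri.inv().apply((np.array([x,y,z])-p)/n)
    print(list(d.round(4)),list((rv/n).round(3)))
E
python3 plan.py .436 -.275 .2 8 8
```

```text
t 0.1 pos [0.5498 0.     0.2049] rv [-1.000e-03  1.000e-03  1.431e+00] per-row dist 0.03720683476362162 deg 10.250033032761301
[np.float64(-0.0344), np.float64(-0.0142), np.float64(0.0006)] [np.float64(-0.0), np.float64(0.0), np.float64(0.179)]
[np.float64(-0.0364), np.float64(-0.0079), np.float64(0.0006)] [np.float64(-0.0), np.float64(0.0), np.float64(0.179)]
[np.float64(-0.0372), np.float64(-0.0013), np.float64(0.0006)] [np.float64(-0.0), np.float64(0.0), np.float64(0.179)]
[np.float64(-0.0368), np.float64(0.0054), np.float64(0.0006)] [np.float64(-0.0), np.float64(0.0), np.float64(0.179)]
[np.float64(-0.0353), np.float64(0.0118), np.float64(0.0006)] [np.float64(-0.0), np.float64(0.0), np.float64(0.179)]
[np.float64(-0.0326), np.float64(0.0179), np.float64(0.0006)] [np.float64(-0.0), np.float64(0.0), np.float64(0.179)]
[np.float64(-0.0289), np.float64(0.0234), np.float64(0.0006)] [np.float64(-0.0), np.float64(0.0), np.float64(0.179)]
[np.float64(-0.0243), np.float64(0.0282), np.float64(0.0006)] [np.float64(-0.0), np.float64(0.0), np.float64(0.179)]
```

Emit:
{"op": "servo_tool", "data": {
  "plan": [
    [40,-0.034,-0.014,0.0006,0,0,0.179],
    [40,-0.036,-0.008,0.0006,0,0,0.179],
    [40,-0.037,-0.001,0.0006,0,0,0.179],
    [40,-0.037,0.005,0.0006,0,0,0.179],
    [40,-0.035,0.012,0.0006,0,0,0.179],
    [40,-0.033,0.018,0.0006,0,0,0.179],
    [40,-0.029,0.023,0.0006,0,0,0.179],
    [40,-0.024,0.028,0.0006,0,0,0.179]
  ],
  "force": 25
}}

```text
time_s: 1.1
ee_pos: [0.4355, -0.2748, 0.2004]
eef_rot: [-3.141, 0.0, 0.133]
force: [0.0, 0.2, -0.5]
grip_width: 0.0374
grip_force: 0.0
```

```bash
cat >> h.py <<'E'
def wcloud(c):
    K=c['mtx']; z=c['z_map']; v,u=np.mgrid[:z.shape[0],:z.shape[1]]
    x=(u-K[0,2])/K[0,0]; y=(v-K[1,2])/K[1,1]; r=np.hypot(x,y)+1e-9
    s=np.where(r<1.4,np.tan(np.minimum(r,1.4))/r,0)*z
    return (np.stack([x*s,-y*s,-z,np.ones_like(z)],-1)@c['pose'].T)[...,:3]
E
cat > w.py <<'E'
import sys; from m import *
c=snap('wrist',sys.argv[1]); P=wcloud(c); p=c['pixels']; np.savez('w.npz',p=p,P=P,z=c['z_map'])
n,l,st,_=cv2.connectedComponentsWithStats(brown(p))
for i in range(1,n):
    m=(l==i)&(c['z_map']>0)
    if m.sum()<200: continue
    X=P[m]; t=np.percentile(X[:,2],99.5)
    F=X[X[:,2]>t-.012]; B=X[X[:,2]>t-.05]
    print(st[i],'top',t.round(3),'fin',len(F),rect(F),'all',rect(B))
E
python3 w.py w1.png; python3 -c "
from h import *
o=ctrl.get_obs();print(o['ee_pos'],o['eef_rot'],o['joint_vel'])"
```

```text
[ 275    0   74   92 4188] top 0.093 fin 591 (array([ 592.9, -243.7]), array([61.3, 10.4]), 18.0) all (array([ 591.2, -244.2]), array([108.7,  62.4]), 17.7)
[   0   47  111  105 6103] top 0.108 fin 511 (array([531. , 124.4]), array([178.9,  51.7]), 64.5) all (array([516.1, 132.2]), array([242.9, 127.8]), 78.6)
[ 295  134   58  104 4613] top 0.093 fin 667 (array([ 432.7, -284.3]), array([64.4, 19.1]), 7.6) all (array([ 431.9, -279.5]), array([114.4,  62.1]), 8.8)
[ 0.43415674 -0.27770555  0.20024102] [3.14121650e+00 9.52599142e-04 1.21944944e-01] [ 0.0667551  -0.0040524   0.00993943  0.00485266 -0.001774   -0.1554627 ]
```

View pics/w1.png

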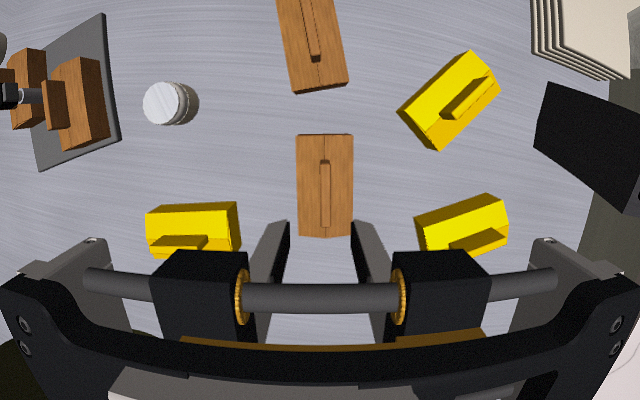

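The wrist view shows carton A at (325,185) between the fingers' line and B at (312,40). The arm was still settling, so I'll re-measure at rest.

```bash
python3 w.py w2.png; python3 -c "
from h import *
o=ctrl.get_obs();print(o['ee_pos'],o['eef_rot'],o['joint_vel'].round(3))"
```

```text
[ 271    0   74   93 4051] top 0.093 fin 562 (array([ 591.3, -244.7]), array([57.6, 10.2]), 18.1) all (array([ 591. , -244.2]), array([107.8,  62.4]), 17.9)
[   0   50  109  103 6013] top 0.108 fin 482 (array([529.2, 124.2]), array([176.3,  51. ]), 66.2) all (array([514.9, 131.8]), array([241.4, 128.7]), 79.6)
[ 292  132   59  105 4551] top 0.093 fin 644 (array([ 433. , -285.5]), array([63.8, 21.1]), 8.2) all (array([ 431.5, -279.9]), array([114.4,  62.3]), 8.3)
[ 0.43491694 -0.27595876  0.20020414] [-3.14136029e+00  8.39532051e-04  1.31634433e-01] [ 0.061 -0.01   0.012  0.012  0.003 -0.091]
```

```bash
python3 plan.py .4315 -.280 .062 8.3 1
```

```text
t 1.2 pos [ 0.4349 -0.276   0.2002] rv [-0.     0.001 -0.013] per-row dist 0.13830542993187597 deg 0.7595496835271498
[np.float64(-0.0038), np.float64(0.0036), np.float64(0.1382)] [np.float64(-0.0), np.float64(0.001), np.float64(-0.013)]
```

Emit:
{"op": "servo_tool", "data": {
  "plan": [
    [40,-0.005,0.004,0.03,0,0,0],
    [40,0,0,0.04,0,0,0],
    [40,0,0,0.04,0,0,0],
    [40,0,0,0.028,0,0,0],
    [40,0,0,0,0,0,0],
    [40,0,0,0,0,0,0],
    [0,0,0,0,0,0,0],
    [0,0,0,0,0,0,0]
  ]
}}

```text
time_s: 2.2
ee_pos: [0.4321, -0.2786, 0.0635]
eef_rot: [3.141, -0.001, 0.139]
force: [0.0, 0.1, 0.7]
grip_width: 0.0206
grip_force: 0.0
```

```bash
python3 w.py w3.png;python3 plan.py .4315 -.280 .22 8.3 1
```

```text
[ 258    0  107   69 4515] top 0.062 fin 2656 (array([ 560.7, -254.3]), array([44. , 50.1]), 17.4) all (array([ 562.1, -253.8]), array([47.1, 62.7]), 17.9)
[   0   39   37  113 2894] top 0.064 fin 685 (array([512.3,  37.5]), array([114.7,  15.6]), 12.6) all (array([512.3,  37.4]), array([114.7,  16.3]), 12.8)
[ 274  136   97  148 8075] top 0.093 fin 1613 (array([ 436.9, -278.8]), array([46.5, 39.2]), 46.3) all (array([ 438.5, -279. ]), array([100.2,  62.6]), 8.3)
t 2.25 pos [ 0.432  -0.2785  0.0633] rv [ 0.001 -0.001 -0.006] per-row dist 0.1567355339214861 deg 0.34280195690703535
[np.float64(-0.0006), np.float64(0.0015), np.float64(-0.1567)] [np.float64(0.001), np.float64(-0.001), np.float64(-0.006)]
```

View pics/w3.png

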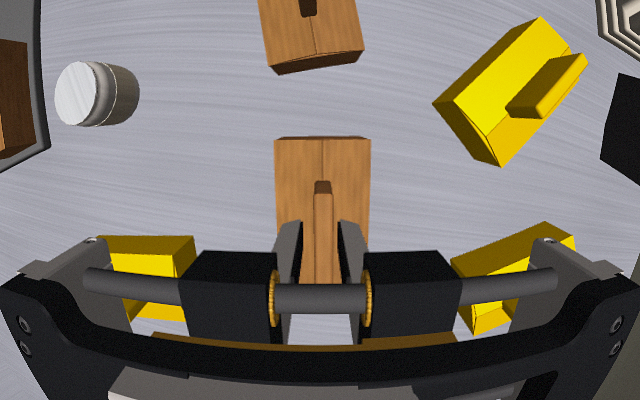

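Fingers straddle carton A's fin, centred at about (322,240). Close and lift.

Emit:
{"op": "servo_tool", "data": {
  "plan": [
    [0,0,0,0,0,0,0],
    [0,0,0,0,0,0,0],
    [0,0,0,0,0,0,0],
    [0,0,0,-0.02,0,0,0],
    [0,0,0,-0.04,0,0,0],
    [0,0,0,-0.05,0,0,0],
    [0,0,0,-0.05,0,0,0],
    [0,0,0,-0.02,0,0,0]
  ]
}}

```text
time_s: 3.25
ee_pos: [0.4322, -0.2787, 0.2455]
eef_rot: [3.139, -0.003, 0.139]
force: [0.2, 0.2, -3.3]
grip_width: 0.01
grip_force: 25.0
```

```bash
python3 plan.py .452 .146 .245 108.5 10
```

```text
t 3.25 pos [ 0.4322 -0.2787  0.2455] rv [ 0.004  0.    -1.755] per-row dist 0.042515787443476324 deg 10.054179735420998
[np.float64(0.0078), np.float64(-0.0418), np.float64(-0.0)] [np.float64(0.0), np.float64(0.0), np.float64(-0.175)]
[np.float64(0.015), np.float64(-0.0398), np.float64(-0.0)] [np.float64(0.0), np.float64(0.0), np.float64(-0.175)]
[np.float64(0.0217), np.float64(-0.0365), np.float64(0.0)] [np.float64(0.0), np.float64(0.0), np.float64(-0.175)]
[np.float64(0.0278), np.float64(-0.0322), np.float64(0.0)] [np.float64(0.0), np.float64(0.0), np.float64(-0.175)]
[np.float64(0.033), np.float64(-0.0268), np.float64(0.0)] [np.float64(0.0), np.float64(0.0), np.float64(-0.175)]
[np.float64(0.0371), np.float64(-0.0207), np.float64(0.0)] [np.float64(0.0), np.float64(0.0), np.float64(-0.175)]
[np.float64(0.0402), np.float64(-0.0139), np.float64(0.0)] [np.float64(0.0), np.float64(0.0), np.float64(-0.175)]
[np.float64(0.042), np.float64(-0.0066), np.float64(0.0001)] [np.float64(0.0), np.float64(0.0), np.float64(-0.175)]
[np.float64(0.0425), np.float64(0.0008), np.float64(0.0001)] [np.float64(0.0), np.float64(0.0), np.float64(-0.175)]
[np.float64(0.0417), np.float64(0.0082), np.float64(0.0001)] [np.float64(0.0), np.float64(0.0), np.float64(-0.175)]
```

Emit:
{"op": "servo_tool", "data": {
  "plan": [
    [0,0.008,-0.042,0,0,0,-0.175],
    [0,0.015,-0.04,0,0,0,-0.175],
    [0,0.022,-0.037,0,0,0,-0.175],
    [0,0.028,-0.032,0,0,0,-0.175],
    [0,0.033,-0.027,0,0,0,-0.175],
    [0,0.037,-0.021,0,0,0,-0.175],
    [0,0.04,-0.014,0,0,0,-0.175],
    [0,0.042,-0.007,0,0,0,-0.175]
  ]
}}

```text
time_s: 4.25
ee_pos: [0.4474, 0.0638, 0.2426]
eef_rot: [-3.142, -0.0, 1.545]
force: [0.9, -0.6, -1.4]
grip_width: 0.0099
grip_force: 25.0
```

Emit:
{"op": "servo_tool", "data": {
  "plan": [
    [0,0,0,0,0,0,-0.175],
    [0,0,0,0,0,0,-0.175],
    [0,0,0,0,0,0,0],
    [0,0,0,0,0,0,0],
    [0,0,0,0,0,0,0],
    [0,0,0,0,0,0,0],
    [0,0,0,0,0,0,0],
    [0,0,0,0,0,0,0]
  ]
}}

```text
time_s: 5.25
ee_pos: [0.4476, 0.0624, 0.2426]
eef_rot: [-3.142, -0.0, 1.889]
force: [0.4, 0.5, -1.9]
grip_width: 0.0099
grip_force: 25.0
```

```bash
python3 w.py w4.png;python3 plan.py .452 .146 .245 108.5 1; python3 - <<'E'
from m import *
d=np.load('w.npz');P=d['P'];z=d['z'];p=d['p']
g=(abs(P[...,2]-.017)<.006)&(p.max(-1)<120)&(z>0)&(abs(P[...,0]-.52)<.16)&(abs(P[...,1]-.14)<.16)
print('slab',g.sum(),rect(P[g]))
E
```

```text
[ 370   64   97   56 3761] top 0.108 fin 520 (array([528.8, 201.9]), array([64.5, 10.3]), 18.4) all (array([529.1, 202.4]), array([114.4,  63. ]), 18.5)
[  271   136   142   148 11501] top 0.273 fin 1648 (array([446.3,  69. ]), array([31.7, 50.9]), 41.8) all (array([444.8,  70.3]), array([63.2, 98.4]), 18.4)
[   0  312   49   88 1806] top 0.073 fin 129 (array([ -92.7, -546.2]), array([1494.2,   75.5]), 54.8) all (array([-106.9, -538.1]), array([1492.4,  171.6]), 57.2)
t 5.3 pos [0.4476 0.0624 0.2426] rv [-0.    -0.    -0.005] per-row dist 0.08376032125975777 deg 0.29582121888123714
[np.float64(0.0781), np.float64(0.0303), np.float64(-0.0024)] [np.float64(-0.0), np.float64(-0.0), np.float64(-0.005)]
slab 364 (array([511. , 151.5]), array([124.8, 252.9]), 77.5)
```

View pics/w4.png

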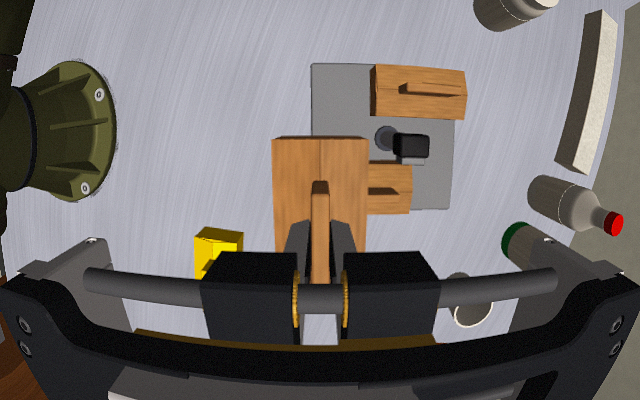

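Wrist view: held carton centred in the grip (320,200); packed_2 at (418,92), handle at (410,146), slab visible from (311,64). I'll check the carrier centre with handle and slab edges.

```bash
python3 - <<'E'
from m import *
d=np.load('w.npz');P=d['P'];z=d['z'];p=d['p']
near=(z>0)&(abs(P[...,0]-.516)<.2)&(abs(P[...,1]-.135)<.2)
t=near&(abs(P[...,2]-.146)<.006)&(abs(P[...,0]-.516)<.05)&(abs(P[...,1]-.135)<.05)
print('gripTop',t.sum(),rect(P[t]),P[t].mean(0))
u=cv2.cvtColor(p,cv2.COLOR_RGB2GRAY)
g=near&(P[...,2]>.010)&(P[...,2]<.025)&(p.max(-1).astype(int)-p.min(-1)<30)&(u<130)
c,s=np.cos(np.radians(18.45)),np.sin(np.radians(18.45))
R=np.array([[c,-s],[s,c]]); q=(P[g][:,:2]-[.5156,.1345])@R*1000
print('slab extents in carrier frame',g.sum(),np.percentile(q,[.5,2,98,99.5],0).round(1))
for x,y in((60,-34),(-60,34)): print(R@[x,y]/1000+[.5156,.1345])
E
```

```text
gripTop 872 (array([516.9, 131.5]), array([30.5, 28.5]), 18.2) [0.51565459 0.13219199 0.14463166]
slab extents in carrier frame 821 [[ -98.8 -213.2]
 [ -98.7 -211.3]
 [ 133.3   99.4]
 [ 138.9   99.7]]
[0.58327623 0.12123621]
[0.44792377 0.14776379]
```

Emit:
{"op": "servo_tool", "data": {
  "plan": [
    [0,0.027,0.009,0,0,0,-0.005],
    [0,0.027,0.009,0,0,0,0],
    [0,0.027,0.009,0,0,0,0],
    [0,0,0,0,0,0,0],
    [0,0,0,0,0,0,0],
    [0,0,0,0.03,0,0,0],
    [0,0,0,0.03,0,0,0],
    [0,0,0,0,0,0,0]
  ]
}}

```text
time_s: 6.3
ee_pos: [0.4469, 0.1468, 0.1813]
eef_rot: [-3.138, -0.0, 1.893]
force: [-0.2, -0.1, -2.0]
grip_width: 0.0101
grip_force: 25.0
```

```bash
python3 plan.py .448 .148 .08 108.45 1; python3 - <<'E'
from m import *
c=snap('wrist','w5.png');P=wcloud(c);z=c['z_map']
# held carton: roof edges visible, in tool-down frame (carrier frame)
cc,s=np.cos(np.radians(18.45)),np.sin(np.radians(18.45));R=np.array([[cc,-s],[s,cc]])
n,l,st,_=cv2.connectedComponentsWithStats(brown(c['pixels']))
for i in range(1,n):
    if st[i,4]<400: continue
    X=P[(l==i)&(z>0)]; q=np.c_[(X[:,:2]-[.5157,.1346])@R,X[:,2]]*1000
    q=q[abs(q[:,0])<150]
    if len(q)>300: print(st[i],np.percentile(q,[1,99],0).round(1).tolist())
E
```

```text
t 6.3 pos [0.4469 0.1468 0.1813] rv [-0.003 -0.    -0.   ] per-row dist 0.10135203888317858 deg 0.19955614274922084
[np.float64(0.0008), np.float64(0.0018), np.float64(0.1013)] [np.float64(-0.003), np.float64(-0.0), np.float64(-0.0)]
[  271   132   199   152 14651] [[-92.2, -23.3, 46.7], [87.3, 91.1, 211.2]]
```

Emit:
{"op": "servo_tool", "data": {
  "plan": [
    [0,0.001,0.001,0.02,0,0,0],
    [0,0,0,0.03,0,0,0],
    [0,0,0,0.02,0,0,0],
    [0,0,0,0.015,0,0,0],
    [0,0,0,0.01,0,0,0],
    [0,0,0,0.005,0,0,0],
    [0,0,0,0,0,0,0],
    [0,0,0,0,0,0,0]
  ]
}}

```text
time_s: 7.35
ee_pos: [0.4486, 0.1491, 0.0832]
eef_rot: [3.141, 0.0, 1.894]
force: [0.5, -0.0, -2.0]
grip_width: 0.0097
grip_force: 25.0
```

Emit:
{"op": "servo_tool", "data": {
  "plan": [
    [0,-0.0008,-0.0008,0.002,0,0,0],
    [0,0,0,0.0015,0,0,0],
    [0,0,0,0.001,0,0,0],
    [0,0,0,0,0,0,0],
    [40,0,0,0,0,0,0],
    [40,0,0,0,0,0,0],
    [40,0,0,0,0,0,0],
    [40,0,0,-0.02,0,0,0]
  ]
}}

```text
time_s: 8.35
ee_pos: [0.4471, 0.1478, 0.0975]
eef_rot: [-3.139, -0.0, 1.894]
force: [0.5, -0.3, 0.7]
grip_width: 0.0376
grip_force: 0.0
```

Emit:
{"op": "servo_tool", "data": {
  "plan": [
    [40,0,0,-0.04,0,0,0],
    [40,0,0,-0.05,0,0,0],
    [40,0,0,-0.05,0,0,0],
    [40,0,0,0,0,0,0],
    [40,0,0,0,0,0,0],
    [40,-0.03,0,0,0,0,0],
    [40,-0.05,0,0,0,0,0],
    [40,-0.05,0,0,0,0,0.15]
  ]
}}

```text
time_s: 9.35
ee_pos: [0.4888, 0.0235, 0.2365]
eef_rot: [-3.139, -0.001, 1.742]
force: [-0.2, 0.2, -0.1]
grip_width: 0.0379
grip_force: 0.0
```

```bash
cat > chk.py <<'E'
import sys; from m import *
c=snap('wrist',sys.argv[1]);P=wcloud(c);z=c['z_map']
cc,s=np.cos(np.radians(18.45)),np.sin(np.radians(18.45));R=np.array([[cc,-s],[s,cc]])
b=brown(c['pixels'])
q=np.concatenate([(P[...,:2]-[.5157,.1346])@R,P[...,2:]],-1)*1000
# fins: brown points above 90 mm over the carrier
f=(b>0)&(z>0)&(q[...,2]>93)&(q[...,2]<125)&(abs(q[...,0])<110)&(abs(q[...,1])<110)
n,l,st,_=cv2.connectedComponentsWithStats(f.astype(np.uint8))
for i in range(1,n):
    if st[i,4]>60: print('fin carrier frame',rect(q[l==i]/1000),q[l==i][:,2].max().round(1),st[i,4])
E
python3 chk.py w6.png; python3 plan.py .5925 -.244 .2 18.0 8
```

```text
fin carrier frame (array([34. , 60.1]), array([64.2, 11.4]), 0.1) 109.2 665
fin carrier frame (array([-60.5,  35.3]), array([64.4, 10.8]), 89.7) 109.1 610
fin carrier frame (array([-33.4, -59.7]), array([63.3, 10.8]), 0.2) 109.2 612
t 9.4 pos [0.49   0.0192 0.2363] rv [-0.002  0.003  1.415] per-row dist 0.035593875885104195 deg 10.137225688348973
[np.float64(-0.0345), np.float64(0.0075), np.float64(0.0045)] [np.float64(-0.0), np.float64(0.0), np.float64(0.177)]
[np.float64(-0.0327), np.float64(0.0134), np.float64(0.0045)] [np.float64(-0.0), np.float64(0.0), np.float64(0.177)]
[np.float64(-0.0298), np.float64(0.019), np.float64(0.0045)] [np.float64(-0.0), np.float64(0.0), np.float64(0.177)]
[np.float64(-0.026), np.float64(0.0239), np.float64(0.0045)] [np.float64(-0.0), np.float64(0.0), np.float64(0.177)]
[np.float64(-0.0214), np.float64(0.0281), np.float64(0.0045)] [np.float64(-0.0), np.float64(0.0), np.float64(0.177)]
[np.float64(-0.0161), np.float64(0.0314), np.float64(0.0045)] [np.float64(-0.0), np.float64(0.0), np.float64(0.177)]
[np.float64(-0.0103), np.float64(0.0338), np.float64(0.0045)] [np.float64(-0.0), np.float64(0.0), np.float64(0.177)]
[np.float64(-0.0042), np.float64(0.0351), np.float64(0.0045)] [np.float64(-0.0), np.float64(0.0), np.float64(0.177)]
```

View pics/w6.png

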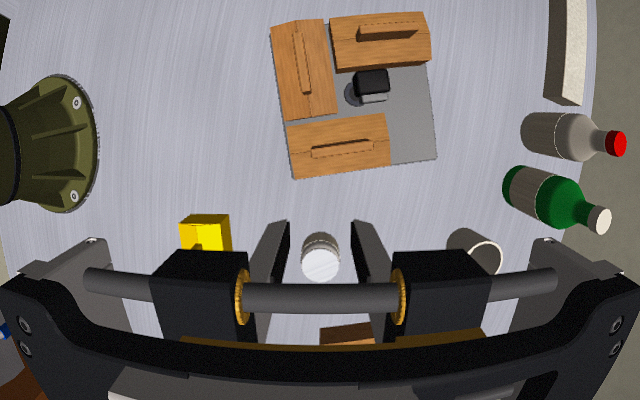

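Carton A sits in its place at (303,70), within 1.5 mm, and both packed cartons are spot on. On to carton B.

Emit:
{"op": "servo_tool", "data": {
  "plan": [
    [40,-0.0345,0.0075,0.0045,0,0,0.177],
    [40,-0.033,0.0135,0.0045,0,0,0.177],
    [40,-0.03,0.019,0.0045,0,0,0.177],
    [40,-0.026,0.024,0.0045,0,0,0.177],
    [40,-0.0215,0.028,0.0045,0,0,0.177],
    [40,-0.016,0.0315,0.0045,0,0,0.177],
    [40,-0.0105,0.034,0.0045,0,0,0.177],
    [40,-0.004,0.035,0.0045,0,0,0.177]
  ]
}}

```text
time_s: 10.4
ee_pos: [0.5955, -0.2386, 0.1999]
eef_rot: [-3.14, 0.002, 0.322]
force: [0.3, 1.0, 0.4]
grip_width: 0.0378
grip_force: 0.0
```

Emit:
{"op": "servo_tool", "data": {
  "plan": [
    [40,0,0,0,0,0,0],
    [40,0,0,0,0,0,0],
    [40,0,0,0,0,0,0],
    [40,0,0,0,0,0,0],
    [40,0,0,0,0,0,0],
    [40,0,0,0,0,0,0],
    [40,0,0,0,0,0,0],
    [40,0,0,0,0,0,0]
  ]
}}

```text
time_s: 11.4
ee_pos: [0.5956, -0.2378, 0.2021]
eef_rot: [3.142, -0.0, 0.328]
force: [-0.5, 0.2, 0.7]
grip_width: 0.0375
grip_force: 0.0
```

```bash
python3 w.py w7.png; python3 plan.py .5925 -.244 .063 18.0 1
```

```text
[   3   96   56   59 2424] top 0.108 fin 285 (array([527. , 177.6]), array([89.1, 44.3]), 70.0) all (array([549. , 190.7]), array([112.4,  63.9]), 45.6)
[  12  133  109   90 6096] top 0.108 fin 691 (array([484.2, 123. ]), array([ 63.4, 132.7]), 19.5) all (array([483.5, 124.3]), array([114.8, 186.8]), 18.9)
[ 297  133   58  103 4280] top 0.093 fin 627 (array([ 596.1, -246.9]), array([64. , 18.5]), 18.8) all (array([ 594.3, -243.2]), array([114.6,  62.1]), 17.8)
t 11.45 pos [ 0.5956 -0.2377  0.2022] rv [ 0.    -0.     0.014] per-row dist 0.13932582765537124 deg 0.7814073644323019
[np.float64(-0.005), np.float64(0.0049), np.float64(0.1392)] [np.float64(0.0), np.float64(-0.0), np.float64(0.014)]
```

Emit:
{"op": "servo_tool", "data": {
  "plan": [
    [40,-0.003,0.005,0.03,0,0,0.014],
    [40,0,0,0.04,0,0,0],
    [40,0,0,0.04,0,0,0],
    [40,0,0,0.029,0,0,0],
    [40,0,0,0,0,0,0],
    [40,0,0,0,0,0,0],
    [0,0,0,0,0,0,0],
    [0,0,0,0,0,0,0]
  ]
}}

```text
time_s: 12.45
ee_pos: [0.5947, -0.2436, 0.0641]
eef_rot: [3.141, -0.001, 0.314]
force: [0.6, 0.3, -0.2]
grip_width: 0.021
grip_force: 0.0
```

Emit:
{"op": "servo_tool", "data": {
  "plan": [
    [0,0,0,0,0,0,0],
    [0,0,0,0,0,0,0],
    [0,0,0,0,0,0,0],
    [0,0,0,-0.02,0,0,0],
    [0,0,0,-0.04,0,0,0],
    [0,0,0,-0.05,0,0,0],
    [0,0,0,-0.05,0,0,0],
    [0,0,0,-0.02,0,0,0]
  ]
}}

```text
time_s: 13.45
ee_pos: [0.5948, -0.2435, 0.2479]
eef_rot: [3.138, -0.004, 0.314]
force: [0.3, 0.0, -2.3]
grip_width: 0.0094
grip_force: 25.0
```

```bash
python3 plan.py .603 .040 .243 108.45 9; python3 w.py w8.png
```

```text
t 13.45 pos [ 0.5948 -0.2435  0.2479] rv [ 0.006 -0.    -1.579] per-row dist 0.0315227782696619 deg 10.051775732648819
[np.float64(0.0106), np.float64(-0.0297), np.float64(0.0005)] [np.float64(0.001), np.float64(-0.0), np.float64(-0.175)]
[np.float64(0.0156), np.float64(-0.0274), np.float64(0.0005)] [np.float64(0.001), np.float64(-0.0), np.float64(-0.175)]
[np.float64(0.0202), np.float64(-0.0242), np.float64(0.0005)] [np.float64(0.001), np.float64(-0.0), np.float64(-0.175)]
[np.float64(0.0241), np.float64(-0.0203), np.float64(0.0005)] [np.float64(0.001), np.float64(-0.0), np.float64(-0.175)]
[np.float64(0.0273), np.float64(-0.0158), np.float64(0.0005)] [np.float64(0.001), np.float64(-0.0), np.float64(-0.175)]
[np.float64(0.0296), np.float64(-0.0108), np.float64(0.0005)] [np.float64(0.001), np.float64(-0.0), np.float64(-0.175)]
[np.float64(0.031), np.float64(-0.0055), np.float64(0.0006)] [np.float64(0.001), np.float64(-0.0), np.float64(-0.175)]
[np.float64(0.0315), np.float64(0.0), np.float64(0.0006)] [np.float64(0.001), np.float64(-0.0), np.float64(-0.175)]
[np.float64(0.031), np.float64(0.0055), np.float64(0.0006)] [np.float64(0.001), np.float64(-0.0), np.float64(-0.175)]
[  23  100   51   56 2058] top 0.108 fin 252 (array([545.4, 169.7]), array([54.2, 82.5]), 19.4) all (array([546.6, 190.5]), array([120.9,  70.3]), 49.1)
[  31  133  103   82 5292] top 0.108 fin 595 (array([484.3, 123.2]), array([ 63.8, 131.6]), 18.8) all (array([483.3, 123.7]), array([114.4, 185.3]), 19.2)
[ 272  136   97  148 8076] top 0.277 fin 1630 (array([ 600.3, -242.4]), array([51.9, 31.8]), 41.8) all (array([ 602. , -240.7]), array([99.3, 62.8]), 18.0)
```

Emit:
{"op": "servo_tool", "data": {
  "plan": [
    [0,0.0105,-0.0295,0,0,0,-0.175],
    [0,0.0155,-0.0275,0,0,0,-0.175],
    [0,0.02,-0.024,0,0,0,-0.175],
    [0,0.024,-0.02,0,0,0,-0.175],
    [0,0.027,-0.016,0,0,0,-0.175],
    [0,0.0295,-0.011,0,0,0,-0.175],
    [0,0.031,-0.0055,0,0,0,-0.175],
    [0,0.0315,0,0,0,0,-0.175]
  ]
}}

```text
time_s: 14.5
ee_pos: [0.6013, 0.0088, 0.2432]
eef_rot: [-3.141, -0.0, 1.72]
force: [0.1, 0.1, -1.9]
grip_width: 0.0097
grip_force: 25.0
```

Emit:
{"op": "servo_tool", "data": {
  "plan": [
    [0,0.031,0.0055,0,0,0,-0.175],
    [0,0,0,0,0,0,0],
    [0,0,0,0,0,0,0],
    [0,0,0,0,0,0,0],
    [0,0,0,0,0,0,0],
    [0,0,0,0,0,0,0],
    [0,0,0,0,0,0,0],
    [0,0,0,0,0,0,0]
  ]
}}

```text
time_s: 15.5
ee_pos: [0.6027, 0.0391, 0.2431]
eef_rot: [-3.142, -0.0, 1.889]
force: [-0.3, 0.6, -2.1]
grip_width: 0.0102
grip_force: 25.0
```

```bash
python3 chk.py w9.png; python3 plan.py .5834 .1214 .080 108.45 1
```

```text
fin carrier frame (array([34.2, 59.9]), array([63. , 11.1]), 0.7) 108.9 683
fin carrier frame (array([-60.1,  34.5]), array([64. , 11.1]), 89.8) 109.1 609
fin carrier frame (array([-33.2, -59.7]), array([63.7, 10.8]), 0.5) 108.4 515
t 15.55 pos [0.6027 0.0391 0.2431] rv [-0.    -0.    -0.004] per-row dist 0.1837207177018696 deg 0.2331004639052215
[np.float64(0.0842), np.float64(0.0074), np.float64(0.1631)] [np.float64(-0.0), np.float64(-0.0), np.float64(-0.004)]
```

Emit:
{"op": "servo_tool", "data": {
  "plan": [
    [0,0.028,0.0025,0,0,0,-0.004],
    [0,0.028,0.0025,0,0,0,0],
    [0,0.028,0.0025,0,0,0,0],
    [0,0,0,0,0,0,0],
    [0,0,0,0,0,0,0],
    [0,0,0,0.03,0,0,0],
    [0,0,0,0.03,0,0,0],
    [0,0,0,0,0,0,0]
  ]
}}

```text
time_s: 16.55
ee_pos: [0.5826, 0.1202, 0.1813]
eef_rot: [-3.138, -0.001, 1.892]
force: [-0.0, 0.1, -1.4]
grip_width: 0.0095
grip_force: 25.0
```

```bash
python3 plan.py .5832 .1212 .083 108.45 1
```

```text
t 16.55 pos [0.5826 0.1202 0.1813] rv [-0.004 -0.001 -0.001] per-row dist 0.09830135724660075 deg 0.2333724862882736
[np.float64(0.0007), np.float64(0.0012), np.float64(0.0983)] [np.float64(-0.004), np.float64(-0.001), np.float64(-0.001)]
```

Emit:
{"op": "servo_tool", "data": {
  "plan": [
    [0,0,0,0.02,0,0,0],
    [0,0,0,0.03,0,0,0],
    [0,0,0,0.02,0,0,0],
    [0,0,0,0.015,0,0,0],
    [0,0,0,0.008,0,0,0],
    [0,0,0,0.004,0,0,0],
    [0,0,0,0,0,0,0],
    [0,0,0,0,0,0,0]
  ]
}}

```text
time_s: 17.55
ee_pos: [0.5836, 0.1213, 0.0867]
eef_rot: [3.141, 0.0, 1.893]
force: [0.0, 0.4, -2.0]
grip_width: 0.0097
grip_force: 25.0
```

Emit:
{"op": "servo_tool", "data": {
  "plan": [
    [0,0,0,0.003,0,0,0],
    [0,0,0,0.0025,0,0,0],
    [0,0,0,0.0015,0,0,0],
    [0,0,0,0,0,0,0],
    [40,0,0,0,0,0,0],
    [40,0,0,0,0,0,0],
    [40,0,0,0,0,0,0],
    [40,0,0,-0.02,0,0,0]
  ]
}}

```text
time_s: 18.55
ee_pos: [0.5826, 0.1211, 0.0982]
eef_rot: [-3.139, -0.0, 1.893]
force: [-0.2, -0.5, 0.3]
grip_width: 0.0373
grip_force: 0.0
```

Emit:
{"op": "servo_tool", "data": {
  "plan": [
    [40,0,0,-0.04,0,0,0],
    [40,0,0,-0.05,0,0,0],
    [40,0,0,-0.05,0,0,0],
    [50,0,0,0,0,0,0],
    [50,0,0,0,0,0,0],
    [70,-0.03,0,0,0,0,0.17],
    [70,-0.05,0,0,0,0,0.17],
    [70,-0.05,0,0,0,0,0.17]
  ]
}}

```text
time_s: 19.55
ee_pos: [0.5992, -0.0079, 0.2371]
eef_rot: [-3.139, 0.0, 1.378]
force: [-0.3, -0.3, -0.4]
grip_width: 0.0659
grip_force: 0.0
```

Emit:
{"op": "servo_tool", "data": {
  "plan": [
    [70,0,0,0,0,0,0.17],
    [70,0,0,0,0,0,0.17],
    [70,0,0,0,0,0,0.17],
    [70,0,0,0,0,0,0.17],
    [70,0,0,0,0,0,0.17],
    [70,0,0,0,0,0,0],
    [70,0,0,0,0,0,0],
    [70,0,0,0,0,0,0]
  ]
}}

```text
time_s: 20.55
ee_pos: [0.5994, -0.0066, 0.2388]
eef_rot: [-3.141, 0.0, 0.535]
force: [-0.2, 0.3, 0.2]
grip_width: 0.0662
grip_force: 0.0
```

```bash
python3 chk.py w10.png; python3 - <<'E'
from m import *
c=ctrl.camera('scene');P=cloud(c);d=np.load('s1.npz')
n,l,st,_=cv2.connectedComponentsWithStats(brown(c['pixels']))
cc,s=np.cos(np.radians(18.45)),np.sin(np.radians(18.45));R=np.array([[cc,-s],[s,cc]])
q=np.concatenate([(P[...,:2]-[.5157+.0055,.1346+.004])@R,P[...,2:]],-1)*1000
f=(brown(c['pixels'])>0)&(q[...,2]>88)&(q[...,2]<115)&(abs(q[...,0])<120)&(abs(q[...,1])<120)
n,l,st,_=cv2.connectedComponentsWithStats(f.astype(np.uint8))
for i in range(1,n):
    if st[i,4]>40:print('scene fin',rect(q[l==i]/1000),st[i,4],q[l==i][:,2].max())
E
python3 plan.py .516 .1342 .2 18.45 4
```

```text
fin carrier frame (array([34.7, 59.2]), array([64.6, 10.8]), 0.1) 109.1 584
fin carrier frame (array([ 59.7, -33.6]), array([64.3, 11.1]), 89.3) 108.9 543
fin carrier frame (array([-32.9, -60. ]), array([63.5, 10.8]), 0.8) 108.5 526
fin carrier frame (array([-59.9,  33.9]), array([64. , 11.3]), 89.7) 108.8 508
scene fin (array([-60.2,  35.7]), array([62.5, 13.8]), 89.5) 117 108.1317138207778
scene fin (array([-33.2, -59.5]), array([64.9, 10.3]), 0.2) 78 108.14556386207563
scene fin (array([33.7, 60.1]), array([65.6, 10.4]), 1.0) 84 106.56122043124228
scene fin (array([ 59.3, -33.9]), array([15. , 62.7]), 3.8) 139 105.76239340111083
t 20.65 pos [ 0.5995 -0.0067  0.239 ] rv [-0.     0.     0.212] per-row dist 0.0420794526189725 deg 3.0373220929586977
[np.float64(-0.0), np.float64(-0.0409), np.float64(0.0098)] [np.float64(-0.0), np.float64(0.0), np.float64(0.053)]
[np.float64(-0.0022), np.float64(-0.0409), np.float64(0.0098)] [np.float64(-0.0), np.float64(0.0), np.float64(0.053)]
[np.float64(-0.0044), np.float64(-0.0407), np.float64(0.0098)] [np.float64(-0.0), np.float64(0.0), np.float64(0.053)]
[np.float64(-0.0065), np.float64(-0.0404), np.float64(0.0098)] [np.float64(-0.0), np.float64(0.0), np.float64(0.053)]
```

View pics/w10.png

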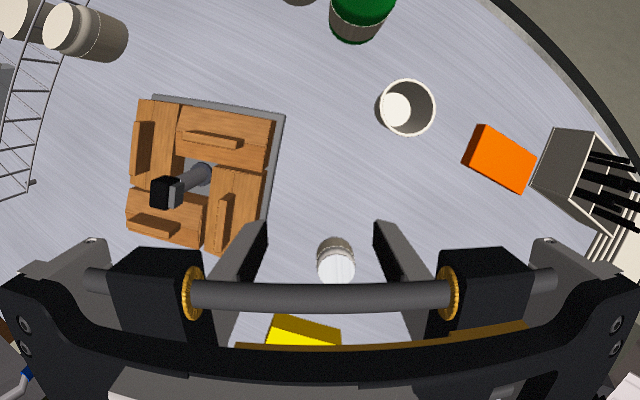

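The pinwheel is complete, all fins within about 1 mm of nominal; the handle grip is at (168,192) with its grey button to the right. Now the handle.

Emit:
{"op": "servo_tool", "data": {
  "plan": [
    [60,0,-0.041,0,0,0,0.053],
    [60,-0.002,-0.041,0,0,0,0.053],
    [60,-0.0045,-0.0405,0.02,0,0,0.053],
    [60,-0.0065,-0.0405,0.018,0,0,0.053],
    [60,0,0,0,0,0,0],
    [60,0,0,0,0,0,0],
    [60,0,0,0,0,0,0],
    [60,0,0,0,0,0,0]
  ]
}}

```text
time_s: 21.65
ee_pos: [0.5167, 0.1338, 0.2014]
eef_rot: [3.141, -0.0, 0.32]
force: [0.6, 0.0, -0.0]
grip_width: 0.0563
grip_force: 0.0
```

```bash
python3 plan.py .5159 .1341 .109 18.45 1
```

```text
t 21.65 pos [0.5167 0.1338 0.2014] rv [ 0.    -0.    -0.002] per-row dist 0.09238618702227891 deg 0.1164369544103812
[np.float64(-0.0007), np.float64(-0.0005), np.float64(0.0924)] [np.float64(0.0), np.float64(-0.0), np.float64(-0.002)]
```

Emit:
{"op": "servo_tool", "data": {
  "plan": [
    [60,-0.0005,-0.0005,0.02,0,0,0],
    [60,0,0,0.03,0,0,0],
    [60,0,0,0.025,0,0,0],
    [60,0,0,0.015,0,0,0],
    [60,0,0,0.001,0,0,0],
    [60,0,0,0,0,0,0],
    [60,0,0,0,0,0,0],
    [60,0,0,0,0,0,0]
  ]
}}

```text
time_s: 22.65
ee_pos: [0.5158, 0.1348, 0.1107]
eef_rot: [3.141, -0.001, 0.321]
force: [0.4, -0.6, -0.3]
grip_width: 0.0561
grip_force: 0.0
```

Emit:
{"op": "servo_tool", "data": {
  "plan": [
    [0,0,0,0,0,0,0],
    [0,0,0,0,0,0,0],
    [0,0,0,0,0,0,0],
    [0,0,0,0,0,0,0],
    [0,0,0,0,0,0,0],
    [0,0,0,0,0,0,0],
    [0,0,0,0,0,0,0],
    [0,0,0,0,0,0,0]
  ],
  "force": 40
}}

```text
time_s: 23.65
ee_pos: [0.5159, 0.1338, 0.1102]
eef_rot: [3.14, -0.0, 0.321]
force: [3.3, -8.6, 0.4]
grip_width: 0.0227
grip_force: 40.0
```

Emit:
{"op": "servo_tool", "data": {
  "plan": [
    [0,0,0.0008,0,0,0,0],
    [0,0,0,-0.004,0,0,0],
    [0,0,0,-0.01,0,0,0],
    [0,0,0,-0.012,0,0,0],
    [0,0,0,-0.012,0,0,0],
    [0,0,0,-0.012,0,0,0],
    [0,0,0,-0.012,0,0,0],
    [0,0,0,0,0,0,0]
  ]
}}

```text
time_s: 24.65
ee_pos: [0.5159, 0.1338, 0.1726]
eef_rot: [3.141, -0.0, 0.321]
force: [4.1, -4.4, -5.7]
grip_width: 0.0225
grip_force: 40.0
```

Emit:
{"op": "servo_tool", "data": {
  "plan": [
    [0,0,0,-0.01,0,0,0],
    [0,0,0,-0.008,0,0,0],
    [0,0,0,-0.006,0,0,0],
    [0,0,0,-0.003,0,0,0],
    [0,0,0,0,0,0,0],
    [0,0,0,0,0,0,0],
    [0,0,0,0,0,0,0],
    [0,0,0,0,0,0,0]
  ]
}}

```text
time_s: 25.65
ee_pos: [0.5159, 0.1338, 0.1985]
eef_rot: [3.141, 0.0, 0.321]
force: [3.7, -3.6, -5.4]
grip_width: 0.0222
grip_force: 40.0
```

Emit:
{"op": "servo_tool", "data": {
  "plan": [
    [0,0,0,-0.001,0,0,0],
    [0,0,0,-0.001,0,0,0],
    [0,0,0,0,0,0,0],
    [0,0,0,0,0,0,0],
    [0,0,0,0,0,0,0],
    [0,0,0,0,0,0,0],
    [0,0,0,0,0,0,0],
    [0,0,0,0,0,0,0]
  ]
}}

```text
time_s: 26.65
ee_pos: [0.5159, 0.1338, 0.2002]
eef_rot: [3.141, 0.001, 0.321]
force: [4.9, -3.3, -7.7]
grip_width: 0.0226
grip_force: 40.0
```

```bash
python3 - <<'E'
from h import *
a=ctrl.camera('scene')['pixels'][120:300,180:480,::-1]
b=ctrl.camera('side')['pixels'][60:240,200:500,::-1]
cv2.imwrite('pics/fin.png',cv2.resize(np.vstack([a,b]),None,fx=1.6,fy=1.6))
o=ctrl.get_obs();print(o['ee_pos'],o['force'],o['grip_width'],o['time_s'])
E
```

```text
[0.51587487 0.1338115  0.20022547] [ 4.9673971  -3.09838067 -7.28580009] 0.022422513591253513 26.75
```

View pics/fin.png

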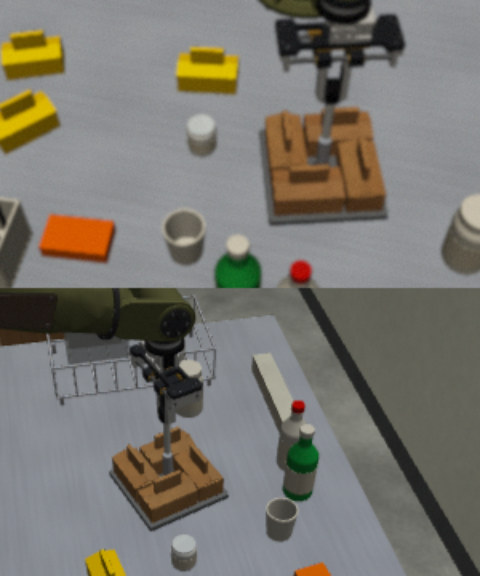

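The handle is drawn up about 90 mm at (330,100) with the bright tube out. The four cartons stand flat as a pinwheel and the bystanders look untouched.

```bash
python3 -c "
from station import ctrl
print(ctrl.hand_in())"
```

```text
the job is handed in; nothing more can be done
None
```

I handed the job in with all four cartons in the pinwheel (each within about 1 mm of its place by the wrist camera), the button squeezed, and the handle held up about 90 mm, at its second stop; the hand-in returned no verdict.

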